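# Scoop ice and hold it level over the bowl

### The job

Take the ice scoop by its black upright handle, scoop at least three of the four ice pieces out of the blue tub, lift them clear and bring the loaded scoop over the middle of the white bowl beside the tub, well above its rim. Finish there while still holding the scoop, steady and level in the air with the ice in it: do not tip it out or put the scoop down. Touch the ice with the scoop only, not with the fingers, spill none (what you do not take stays in the tub) and leave the bowl, mug, tin and spice jar where they stand.

Things in the scene. Friction and masses are not known exactly. Their poses are not given: they have to be found in the camera images.
- scoop: steel ice scoop, open square front, upright black handle at the back (rearmost point x -58 mm below the grip); 0.25 kg, loose. Origin on its flat underside; x forward to the open front, y left, z up. Pan 92 mm wide, from back wall x -48 mm (34 mm high) to lip x +51; side walls 30 mm high, x -46 to +24, 88 mm apart; floor and lip 1.8 mm thick
- scoop_grip (a point): middle of the handle's grip, 115 mm above the scoop's underside and 55 mm behind its origin. The black grip is an upright bar 18 mm thick (scoop y) and 28 mm deep (scoop x), from 68 to 140 mm above the underside
- scoop_pan (a point): centre of the scoop's pan, straight above its origin, 10 mm above the underside; ice lying anywhere in the pan or on the lip has its origin within 65 mm of it
- scoop_lip (a point): middle of the scoop's front edge, 51 mm ahead of its origin, 1 mm above the underside
- ice_tub: blue open tub, white rim, fixed to the worktop. Origin: centre of underside; x along its length to the far end, z up. 282 x 140 mm at the rim, 56 mm high; inner floor 10 mm up, 102 mm wide, from the upright near wall (x -121 mm) to the ramp's foot (x +94). Ice lies flat at x +20 to +88, the rest is empty: room to lower the scoop, front to the ramp, and push it along the floor under the ice
- tub_ramp_foot (a point): middle of the line where the tub's inner floor meets the ramp at the far end, 94 mm ahead of the tub's origin, 10 mm above the worktop. The ramp spans the full width and rises at 60 degrees to the rim; ice pushed against it stops and rides over the scoop's lip into the pan
- ice_1: ice piece: pale bluish white, a round tablet with bevelled edges, 25 mm across its middle, 18 mm thick, flat faces 12 mm across, 12 g; rigid, slippery (friction about 0.2): it slides when the scoop leans over some 10 degrees. Origin at the centre of one flat face (the under face at the start, z axis up)
- ice_2: ice piece: pale bluish white, a round tablet with bevelled edges, 25 mm across its middle, 18 mm thick, flat faces 12 mm across, 12 g; rigid, slippery (friction about 0.2): it slides when the scoop leans over some 10 degrees. Origin at the centre of one flat face (the under face at the start, z axis up)
- ice_3: ice piece: pale bluish white, a round tablet with bevelled edges, 25 mm across its middle, 18 mm thick, flat faces 12 mm across, 12 g; rigid, slippery (friction about 0.2): it slides when the scoop leans over some 10 degrees. Origin at the centre of one flat face (the under face at the start, z axis up)
- ice_4: ice piece: pale bluish white, a round tablet with bevelled edges, 25 mm across its middle, 18 mm thick, flat faces 12 mm across, 12 g; rigid, slippery (friction about 0.2): it slides when the scoop leans over some 10 degrees. Origin at the centre of one flat face (the under face at the start, z axis up)
- bowl: white round bowl, 150 mm across, 77 mm high, loose, empty, to be left in place. Origin at the centre of its underside. It stands on one side of the tub and the scoop on the other; which side is which varies
- mug: purple mug, 82 mm across, 94 mm high, handle on one side; a bystander. Origin at the centre of its underside
- tin: flat food tin, 86 mm across, 40 mm high; a bystander. Origin at the centre of its underside
- jar: spice jar with a yellow lid, 42 mm across, 96 mm high; a bystander. Origin at the centre of its underside

How it is judged (in metres and radians):
On the way:
1. at least three ice pieces are in the scoop, lifted clear of the tub ((((distance between ice_1 and scoop_pan below 0.065 m and z of ice_1 in the frame of scoop above -0.002 m) and (distance between ice_2 and scoop_pan below 0.065 m and z of ice_2 in the frame of scoop above -0.002 m) and (distance between ice_3 and scoop_pan below 0.065 m and z of ice_3 in the frame of scoop above -0.002 m)) or ((distance between ice_1 and scoop_pan below 0.065 m and z of ice_1 in the frame of scoop above -0.002 m) and (distance between ice_2 and scoop_pan below 0.065 m and z of ice_2 in the frame of scoop above -0.002 m) and (distance between ice_4 and scoop_pan below 0.065 m and z of ice_4 in the frame of scoop above -0.002 m)) or ((distance between ice_1 and scoop_pan below 0.065 m and z of ice_1 in the frame of scoop above -0.002 m) and (distance between ice_3 and scoop_pan below 0.065 m and z of ice_3 in the frame of scoop above -0.002 m) and (distance between ice_4 and scoop_pan below 0.065 m and z of ice_4 in the frame of scoop above -0.002 m)) or ((distance between ice_2 and scoop_pan below 0.065 m and z of ice_2 in the frame of scoop above -0.002 m) and (distance between ice_3 and scoop_pan below 0.065 m and z of ice_3 in the frame of scoop above -0.002 m) and (distance between ice_4 and scoop_pan below 0.065 m and z of ice_4 in the frame of scoop above -0.002 m))) and height (world z) of scoop above 0.07 m and contact force between scoop and ice_tub below 0.1 N), for 0.2 s.
At the end, for the whole second after the job is handed in: Fingers hold the scoop still (50 mm/s), underside 110 to 350 mm above the worktop, within 60 mm sideways of the bowl's centre, tilt under 8 degrees, touching no bowl or tub, three or more ice pieces in it; the rest in the tub; bowl, mug, tin, jar moved under 20 mm ((((distance between ice_1 and scoop_pan below 0.065 m and z of ice_1 in the frame of scoop above -0.002 m) and (distance between ice_2 and scoop_pan below 0.065 m and z of ice_2 in the frame of scoop above -0.002 m) and (distance between ice_3 and scoop_pan below 0.065 m and z of ice_3 in the frame of scoop above -0.002 m)) or ((distance between ice_1 and scoop_pan below 0.065 m and z of ice_1 in the frame of scoop above -0.002 m) and (distance between ice_2 and scoop_pan below 0.065 m and z of ice_2 in the frame of scoop above -0.002 m) and (distance between ice_4 and scoop_pan below 0.065 m and z of ice_4 in the frame of scoop above -0.002 m)) or ((distance between ice_1 and scoop_pan below 0.065 m and z of ice_1 in the frame of scoop above -0.002 m) and (distance between ice_3 and scoop_pan below 0.065 m and z of ice_3 in the frame of scoop above -0.002 m) and (distance between ice_4 and scoop_pan below 0.065 m and z of ice_4 in the frame of scoop above -0.002 m)) or ((distance between ice_2 and scoop_pan below 0.065 m and z of ice_2 in the frame of scoop above -0.002 m) and (distance between ice_3 and scoop_pan below 0.065 m and z of ice_3 in the frame of scoop above -0.002 m) and (distance between ice_4 and scoop_pan below 0.065 m and z of ice_4 in the frame of scoop above -0.002 m))) and ((distance between ice_1 and scoop_pan below 0.065 m and z of ice_1 in the frame of scoop above -0.002 m) or (x of ice_1 in the frame of ice_tub between -0.131 and 0.131 m and y of ice_1 in the frame of ice_tub between -0.061 and 0.061 m and z of ice_1 in the frame of ice_tub between 0 and 0.065 m)) and ((distance between ice_2 and scoop_pan below 0.065 m and z of ice_2 in the frame of scoop above -0.002 m) or (x of ice_2 in the frame of ice_tub between -0.131 and 0.131 m and y of ice_2 in the frame of ice_tub between -0.061 and 0.061 m and z of ice_2 in the frame of ice_tub between 0 and 0.065 m)) and ((distance between ice_3 and scoop_pan below 0.065 m and z of ice_3 in the frame of scoop above -0.002 m) or (x of ice_3 in the frame of ice_tub between -0.131 and 0.131 m and y of ice_3 in the frame of ice_tub between -0.061 and 0.061 m and z of ice_3 in the frame of ice_tub between 0 and 0.065 m)) and ((distance between ice_4 and scoop_pan below 0.065 m and z of ice_4 in the frame of scoop above -0.002 m) or (x of ice_4 in the frame of ice_tub between -0.131 and 0.131 m and y of ice_4 in the frame of ice_tub between -0.061 and 0.061 m and z of ice_4 in the frame of ice_tub between 0 and 0.065 m)) and height (world z) of scoop between 0.11 and 0.35 m and angle between scoop's own z axis and vertical below 0.14 rad and horizontal distance between scoop and bowl below 0.06 m and linear speed of scoop below 0.05 m/s and angular speed of scoop below 0.4 rad/s and contact force between scoop and the fingers above 1 N and contact force between scoop and bowl below 0.1 N and contact force between scoop and ice_tub below 0.1 N and distance of each of bowl, mug, tin, jar from where it was at the start of the episode below 0.02 m); the arm keeps its last pose, push and grip.
It fails at once if the fingers touch the ice (contact force between any of ice_1, ice_2, ice_3, ice_4 and the fingers above 0.3 N).
It fails at once if the bowl, mug, tin or spice jar is pushed 20 mm or more from its place, or tipped (distance of any of bowl, mug, tin, jar from where it was at the start of the episode above 0.02 m or angle between any of bowl, mug, tin, jar's own z axis and vertical above 0.3 rad).
It also fails if it takes over 58 s, if anything falls off the work surface, if the arm or the gripper's body presses on something with over 40 N, if the wrist force passes 120 N, or if a joint passes its speed limit or range.

### The arm

A 7-joint arm with a two-finger parallel gripper is mounted at the origin on a cart in front of the work surface, level with it; the furniture and walls round the work are solid. World frame = base frame: x ahead of the robot, y to its left, z up, the work surface at z = 0. Lengths are in mm, angles in rad, forces in N, time in s.
With the tool pointing down it reaches from about 400 to 875 mm from the base axis. Payload 4.4 kg.
Tool frame: the origin (TCP) lies on the centre line of the jaws, within the pads' length; the fingertips stand 19 mm ahead of it and the grasp point (between the pads) is the TCP; z points along the fingers, y is the line along which they close (so a half turn about z gives the same grasp; the last joint's range is limited). The gripper opens to 85 mm and grips with 20 to 120 N. Pads are 22 mm wide; open, the fingers measure 114 mm over their backs; the gripper's body (76 mm by 85 mm) begins 54 mm behind the grasp point. The pads swing forward as they close: fully open they stand 13 mm farther back than shut.
Start: joints at [-1.253, 0.628, 0.038, 1.517, -0.027, 0.996, -0.02], TCP at [243.369, 602.735, 250.313] pointing down, gripper open.
Joint ranges: [-3.06, 3.06], [-0.37, 2.12], [-1.25, 1.32], [0.18, 2.47], [-1.1, 4.24], [0.23, 1.98], [-2.94, 2.94]. Speed limits (rad/s): [2.57, 2.57, 3.14, 3.14, 3.14, 3.14, 3.14].

### API

Orientations are given as [roll, pitch, yaw] about the fixed x, y, z axes, in that order (R = Rz(yaw) Ry(pitch) Rx(roll)).
In Python, from cell import ctrl, viewer, silhouettes gives the robot as it stands.
- The arm moves only by the shell command python3 -m creep 'ROWS'. ROWS is JSON, a list of rows, each an object with "jaw": the gripper command: -1 is shut, 1 is fully open, values between are in proportion; "xyz": the shift along the tool's x, y, z in mm, a list of three; "angular": the turn, a rotation vector about the tool's x, y, z in rad, a list of three. In form: [{"jaw": jaw, "xyz": [tx, ty, tz], "angular": [rx, ry, rz]}, ...]. A call has 1 to 12 rows; each row is the pose to reach, as a shift and turn from the pose commanded when the call began, along the tool's axes at that moment; what a row does not reach only later rows make up. A row lasts 1/8 s, in which the tool goes at most 62.5 mm and 10.7 degrees, less where a joint would pass 70% of its speed; a pose out of reach is approached as far as the arm can. A call with a gripper value outside its range is refused whole. The fingers move at their own pace and stop on an object; the grip force is fixed at half the most. Time passes only in rows, so rows that repeat a pose let the fingers close. It gives the time, the measured TCP pose, the force, the opening and the grip force at its end, in the units of the state.
- ctrl.read_state(): the state, without advancing time (a new reading comes with each control period).
- viewer.get_image(name): name is "scene" or "top"; returns (picture, depth): 400x640x3 uint8, red, green, blue; 400x640 float32, mm along the optical axis (not along the pixel's ray), 0 where there is no reading.
- viewer.camera_model(name): a dict with "fx", "fy", "cx", "cy" (pixels), "T" (4x4, takes a point from camera to world coordinates). Camera axes: x right, y down, z forward; pixel columns grow to the right and rows downward; lengths in mm; the calibration is good to about 2 mm. A picture is of the moment at which its call begins. camera_model takes no time and is no camera call.
- ctrl.finish_job(): hands the job in; it is judged then, once.
Trained networks look in the newest picture that a camera, given by its name, has taken for a name from the list of things; names that differ only in an ending like _2 or _b are one class to them, and where a whole thing is asked for, a point or a joint stands for the part that bears it (a point fixed in the world has none). Each returns a list of dicts, best first, with "score" (0 to 1); they miss things now and then, are a little off and sometimes report something else, mostly with a low value. They report only what shows in the picture. A call takes as long as a camera call.
- silhouettes(camera, target): "pixels" (400x640 bool, what is visible of it) and "xy" ([column, row] in pixels, amid what is visible of it).
The state is a dict: "clock": time; "qpos": joint angles; "qd": joint speeds; "tau": joint torques, N m; "eef_pos": TCP position; "tool_rot": TCP orientation; "force": force on the tool from outside, world axes, zero at the start; "torque": the same for the moment, N m; "width": finger opening in mm; "gripper_force": force on a finger pad.
Only numpy, scipy, OpenCV 4.12 (cv2) and the standard library are available. Lean on these libraries where they do the work, as an engineer would, in place of code of your own. Each camera call takes 0.05 s, during which the arm holds its last target. There are 200 camera calls.

## Working session

There is one attempt and no reset: what is moved stays moved. The work goes in short steps, Python scripts to look and compute and a shell command to move; the robot and the scene stay as the last step left them, time stands still between calls to the robot, and variables do not carry over. Pictures are saved under pics/ and viewed, at most 10 in all, crops included, and the job is handed in when it is done.

```bash
ls; mkdir -p pics; cat > h.py <<'E'
import numpy as np, cv2
from cell import ctrl, viewer, silhouettes
def cloud(cam,d):
    m=viewer.camera_model(cam); v,u=np.mgrid[0:400,0:640]
    P=np.stack([(u-m['cx'])/m['fx']*d,(v-m['cy'])/m['fy']*d,d,np.ones_like(d)],-1)@np.array(m['T']).T
    return P[...,:3]
def save(n,im): cv2.imwrite('pics/'+n,im[...,::-1])
E
python3 - <<'E'
from h import *
s=ctrl.read_state(); print({k:np.round(s[k],3) for k in s})
ims=[]
for c in ['top','scene']:
    im,d=viewer.get_image(c); P=cloud(c,d); save(c+'0.png',im)
    print(c,np.round(viewer.camera_model(c)['T'],2).tolist())
    for t in ['scoop','ice_tub','ice_1','bowl','mug','tin','jar']:
        for r in silhouettes(c,t):
            if r['score']<.3: continue
            m=r['pixels']&(d>0); q=P[m]
            if len(q)<5: continue
            print(t,round(r['score'],2),np.round(r['xy']),m.sum(),'med',np.median(q,0).round(),'lo',np.percentile(q,2,axis=0).round(),'hi',np.percentile(q,98,axis=0).round())
E
```

```text
pics
{'clock': np.float64(0.0), 'qpos': array([-1.253,  0.629,  0.038,  1.518, -0.027,  0.996, -0.02 ]), 'qd': array([-0.001, -0.003, -0.   ,  0.   ,  0.   , -0.002, -0.   ]), 'tau': array([ 0.0000e+00, -5.6340e+01,  1.2270e+00, -1.9345e+01,  1.1000e-02,
        1.0000e-02,  0.0000e+00]), 'eef_pos': array([243.122, 602.163, 249.375]), 'tool_rot': array([-3.14 ,  0.   ,  2.758]), 'force': array([-0.018,  0.343,  0.13 ]), 'torque': array([-0.022,  0.034, -0.042]), 'gripper_force': np.float64(0.0), 'width': np.float64(85.334)}
top [[-0.03, -0.99, 0.15, 423.74], [-1.0, 0.02, -0.02, 25.62], [0.02, -0.15, -0.99, 1242.23], [0.0, 0.0, 0.0, 1.0]]
scoop 0.77 [411. 213.] 1168 med [ 546. -290.    3.] lo [ 489. -335.   -3.] hi [ 602. -239.  140.]
ice_tub 0.57 [330. 204.] 4520 med [563. -39.  15.] lo [ 430. -119.    2.] hi [702.  46.  59.]
ice_1 0.54 [326. 193.] 52 med [607. -42.  26.] lo [598. -53.  20.] hi [617. -32.  30.]
ice_1 0.51 [322. 195.] 54 med [600. -13.  25.] lo [590. -23.  14.] hi [611.  -2.  30.]
ice_1 0.44 [326. 187.] 38 med [635. -38.  26.] lo [626. -48.  21.] hi [644. -29.  31.]
i
[... 1299 characters left out ...]
0.92 [217. 173.] 2368 med [510. 318.  45.] lo [436. 215.   9.] hi [575. 360.  78.]
bowl 0.73 [390. 332.] 2426 med [ 541. -298.    3.] lo [ 485. -335.   -0.] hi [ 603. -239.  141.]
mug 0.76 [287. 147.] 1211 med [690. 230.  64.] lo [659. 172.   6.] hi [738. 285.  95.]
mug 0.62 [331. 218.] 85 med [628.  -3.  26.] lo [619. -12.  11.] hi [649.   9.  30.]
tin 0.97 [393. 205.] 1060 med [773. -70.  37.] lo [ 738. -104.    2.] hi [822. -23.  42.]
jar 0.68 [355. 167.] 617 med [770.  46.  64.] lo [759.  35.   3.] hi [822.  76.  99.]
jar 0.6 [219. 174.] 2332 med [511. 317.  44.] lo [437. 215.   9.] hi [575. 359.  77.]
jar 0.55 [286. 146.] 1181 med [690. 228.  65.] lo [659. 172.   9.] hi [737. 283.  95.]
```

```bash
python3 - <<'E'
from h import *
out=[]
for c in ['top','scene']:
    im,d=viewer.get_image(c); P=cloud(c,d)
    out.append(im)
    s=silhouettes(c,'scoop')[0]['pixels']; t=silhouettes(c,'ice_tub')[0]['pixels']
    s=cv2.dilate(s.astype('u1'),np.ones((3,3)))>0; t=cv2.dilate(t.astype('u1'),np.ones((9,9)))>0
    q=P[s&(P[...,2]>60)&(P[...,2]<150)&(P[...,1]<-200)]; tp=q[q[:,2]>136]
    print(c,'handle',q.min(0).round(),q.max(0).round(),'top',len(tp),tp.mean(0).round(1),cv2.minAreaRect(tp[:,:2].astype('f4')) if len(tp)>3 else '')
    q=P[s&(P[...,2]>-6)&(P[...,2]<45)]
    print('pan',len(q),cv2.minAreaRect(q[:,:2].astype('f4')))
    for lo,hi in [(-4,6),(25,40)]:
        k=q[(q[:,2]>lo)&(q[:,2]<hi)]; print(lo,len(k),cv2.minAreaRect(k[:,:2].astype('f4')))
    q=P[t&(P[...,2]>50)&(P[...,2]<64)&(P[...,0]<730)]
    print('rim',len(q),q.mean(0).round(1),cv2.minAreaRect(q[:,:2].astype('f4')))
    b=P[(abs(P[...,2]-77)<5)&(abs(P[...,0]-505)<90)&(abs(P[...,1]-292)<90)]
    print('bowl rim',len(b),b.min(0).round(),b.max(0).round())
a=out[0][100:300,150:500];b=out[1][80:400,150:500]
save('v0.png',np.vstack([cv2.resize(a,(525,300)),cv2.resize(b,(525,300))]))
E
```

```text
top handle [ 482. -309.   61.] [ 511. -288.  146.] top 66 [ 496.6 -298.   139.2] ((496.71429443359375, -298.7995300292969), (26.78514862060547, 17.581130981445312), 14.723146438598633)
pan 1220 ((543.013916015625, -291.44659423828125), (129.3426513671875, 115.00407409667969), 10.975920677185059)
-4 1002 ((543.013916015625, -291.44659423828125), (129.3426513671875, 115.00407409667969), 10.975920677185059)
25 74 ((534.364013671875, -291.1565856933594), (78.85437774658203, 95.18009948730469), 16.42520523071289)
rim 1725 [565.9 -35.6  54.9] ((565.6827392578125, -36.06025695800781), (281.93817138671875, 139.9876251220703), 12.873814582824707)
bowl rim 201 [429. 213.  72.] [576. 361.  81.]
scene handle [ 483. -309.   60.] [ 512. -289.  143.] top 176 [ 497.2 -299.2  139.7] ((498.1445617675781, -298.8143310546875), (27.406431198120117, 17.333412170410156), 11.13347053527832)
pan 2296 ((549.7119140625, -283.1413879394531), (116.64259338378906, 103.33820343017578), 12.295573234558105)
-4 1770 ((549.7119140625, -283.1413879394531), (116.64259338378906, 103.33820343017578), 12.295573234558105)
25 256 ((535.116455078125, -289.7325439453125), (82.603515625, 92.26647186279297), 12.754858016967773)
rim 2695 [553.5 -43.7  55.6] ((567.26025390625, -35.57262420654297), (282.77655029296875, 141.09744262695312), 12.58466625213623)
bowl rim 318 [431. 212.  72.] [579. 364.  81.]
```

View pics/v0.png

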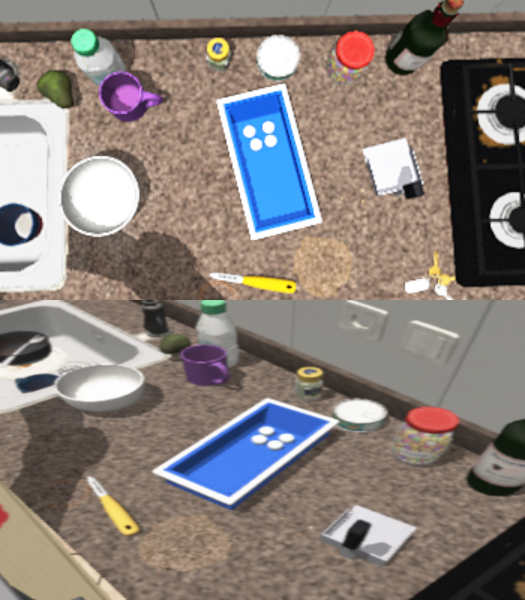

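```bash
cat >> h.py <<'E'
from scipy.spatial.transform import Rotation as Ro
def plan(p0,rpy0,*tg):
    R0=Ro.from_euler('xyz',rpy0)
    for p,rpy in tg:
        R=Ro.from_euler('xyz',rpy)
        print(R0.inv().apply(np.array(p)-p0).round(1).tolist(),(R0.inv()*R).as_rotvec().round(3).tolist())
E
python3 - <<'E'
from h import *
pi=np.pi; y=0.218-pi   # tool yaw opt1
plan([243.37,602.74,250.31],[pi,0,2.758],([480,150,250],[pi,0,0.9]),([497,-299,250],[pi,0,.218]),([497,-299,250],[pi,0,y]))
E
```

```text
[-388.9, -331.3, 0.3] [0.0, -0.0, 1.858]
[-572.7, -741.3, 0.3] [0.0, -0.0, 2.54]
[-572.7, -741.3, 0.3] [0.0, 0.0, -0.602]
```

```bash
python3 -m creep '[{"jaw":1,"xyz":[-39,-33,0],"angular":[0,0,0.18]},{"jaw":1,"xyz":[-78,-66,0],"angular":[0,0,0.36]},{"jaw":1,"xyz":[-117,-99,0],"angular":[0,0,0.54]},{"jaw":1,"xyz":[-156,-132,0],"angular":[0,0,0.72]},{"jaw":1,"xyz":[-195,-165,0],"angular":[0,0,0.9]},{"jaw":1,"xyz":[-234,-198,0],"angular":[0,0,1.08]},{"jaw":1,"xyz":[-273,-231,0],"angular":[0,0,1.26]},{"jaw":1,"xyz":[-312,-264,0],"angular":[0,0,1.44]},{"jaw":1,"xyz":[-351,-297,0],"angular":[0,0,1.62]},{"jaw":1,"xyz":[-390,-331,0],"angular":[0,0,1.8]},{"jaw":1,"xyz":[-390,-331,0],"angular":[0,0,1.8]}]'
python3 - <<'E'
from h import *
pi=np.pi
p0=np.array([243.37,602.74,250.31])+Ro.from_euler('xyz',[pi,0,2.758]).apply([-390,-331,0]); r=[pi,0,.958]
print(p0, ctrl.read_state()['tool_rot'])
plan(p0,r,([497,-299,250],[pi,0,.218]))
E
```

```text
clock: 2.48
eef_pos: [483.0, 145.3, 250.9]
tool_rot: [3.138, 0.0, 0.949]
force: [-0.8, 0.7, -0.9]
width: 85.3
gripper_force: 0.0
[481.14894278 149.83584417 250.31      ] [3.13848230e+00 2.52707262e-04 9.49366678e-01]
[-358.1, 271.1, 0.3] [0.0, -0.0, 0.74]
```

```bash
python3 -m creep '[{"jaw":1,"xyz":[-45,34,0],"angular":[0,0,0.1]},{"jaw":1,"xyz":[-90,68,0],"angular":[0,0,0.2]},{"jaw":1,"xyz":[-135,102,0],"angular":[0,0,0.3]},{"jaw":1,"xyz":[-180,136,0],"angular":[0,0,0.4]},{"jaw":1,"xyz":[-225,170,0],"angular":[0,0,0.5]},{"jaw":1,"xyz":[-270,204,0],"angular":[0,0,0.6]},{"jaw":1,"xyz":[-315,238,0],"angular":[0,0,0.7]},{"jaw":1,"xyz":[-358,271,0],"angular":[0,0,0.74]},{"jaw":1,"xyz":[-358,271,0],"angular":[0,0,0.74]},{"jaw":1,"xyz":[-358,271,0],"angular":[0,0,0.74]},{"jaw":1,"xyz":[-358,271,0],"angular":[0,0,0.74]}]'
python3 - <<'E'
from h import *
s=ctrl.read_state();print(s['eef_pos'],s['tool_rot'],s['qpos'].round(2))
plan(s['eef_pos'],s['tool_rot'],([497.5,-298.8,116],[np.pi,0,.218]))
E
```

```text
clock: 3.85
eef_pos: [497.4, -296.7, 250.0]
tool_rot: [-3.14, -0.0, 0.221]
force: [0.4, 0.3, 1.0]
width: 85.2
gripper_force: 0.0
[ 497.42390035 -296.67113752  250.0347969 ] [-3.13985655e+00 -2.86807280e-04  2.21112792e-01] [ 0.05  0.62  0.72  1.73 -0.48  0.97 -0.39]
[-0.4, 2.3, 134.0] [-0.002, -0.0, 0.003]
```

```bash
python3 -m creep '[{"jaw":1,"xyz":[0,2,30],"angular":[0,0,0]},{"jaw":1,"xyz":[0,2,60],"angular":[0,0,0]},{"jaw":1,"xyz":[0,2,85],"angular":[0,0,0]},{"jaw":1,"xyz":[0,2,105],"angular":[0,0,0]},{"jaw":1,"xyz":[0,2,120],"angular":[0,0,0]},{"jaw":1,"xyz":[0,2,132],"angular":[0,0,0]},{"jaw":1,"xyz":[0,2,134],"angular":[0,0,0]},{"jaw":1,"xyz":[0,2,134],"angular":[0,0,0]}]'
python3 - <<'E'
from h import *
s=ctrl.read_state();print(s['eef_pos'],s['tool_rot'])
a,d=viewer.get_image('top');b,_=viewer.get_image('scene')
save('v1.png',np.hstack([cv2.resize(a[150:270,350:470],(400,400)),cv2.resize(b[220:400,310:490],(400,400))]))
E
```

```text
clock: 4.85
eef_pos: [497.4, -301.1, 116.6]
tool_rot: [3.141, -0.0, 0.218]
force: [1.2, -0.3, -0.3]
width: 85.7
gripper_force: 0.0
[ 497.37846526 -301.08289244  116.63948591] [ 3.14114400e+00 -4.39188954e-04  2.17806917e-01]
```

View pics/v1.png

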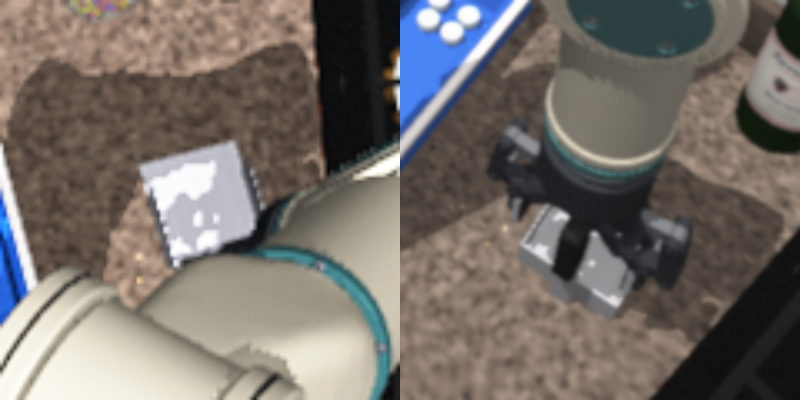

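Open fingers straddle the black handle (scene crop about (570,250)); the pan is free. Closing.

```bash
python3 -m creep '[{"jaw":-1,"xyz":[0,-2,0],"angular":[0,0,0]},{"jaw":-1,"xyz":[0,-2,0],"angular":[0,0,0]},{"jaw":-1,"xyz":[0,-2,0],"angular":[0,0,0]},{"jaw":-1,"xyz":[0,-2,0],"angular":[0,0,0]},{"jaw":-1,"xyz":[0,-2,0],"angular":[0,0,0]},{"jaw":-1,"xyz":[0,-2,0],"angular":[0,0,0]},{"jaw":-1,"xyz":[0,-2,0],"angular":[0,0,0]},{"jaw":-1,"xyz":[0,-2,0],"angular":[0,0,0]}]'
python3 -m creep '[{"jaw":-1,"xyz":[0,0,-10],"angular":[0,0,0]},{"jaw":-1,"xyz":[0,0,-30],"angular":[0,0,0]},{"jaw":-1,"xyz":[0,0,-55],"angular":[0,0,0]},{"jaw":-1,"xyz":[0,0,-80],"angular":[0,0,0]},{"jaw":-1,"xyz":[0,0,-100],"angular":[0,0,0]},{"jaw":-1,"xyz":[0,0,-110],"angular":[0,0,0]},{"jaw":-1,"xyz":[0,0,-110],"angular":[0,0,0]},{"jaw":-1,"xyz":[0,0,-110],"angular":[0,0,0]}]'
python3 - <<'E'
from h import *
s=ctrl.read_state();print(s['eef_pos'],s['tool_rot'])
T=np.eye(4);T[:3,:3]=Ro.from_euler('xyz',s['tool_rot']).as_matrix();T[:3,3]=s['eef_pos'];Ti=np.linalg.inv(T)
for c in ['top','scene']:
    im,d=viewer.get_image(c);P=cloud(c,d)
    q=P@Ti[:3,:3].T+Ti[:3,3]
    # tool frame: x fwd, y = -scoop y, z down; pan floor at z~+113
    k=q[(abs(q[...,0]-55)<75)&(abs(q[...,1])<60)&(q[...,2]>70)&(q[...,2]<125)]
    print(c,len(k),k.min(0).round(),k.max(0).round(),cv2.minAreaRect(k[:,:2].astype('f4')))
    f=k[(k[:,2]>105)]
    A=np.c_[f[:,:2],np.ones(len(f))]; co=np.linalg.lstsq(A,f[:,2],rcond=None)[0]
    r=f[:,2]-A@co; f=f[abs(r)<3];A=np.c_[f[:,:2],np.ones(len(f))];co=np.linalg.lstsq(A,f[:,2],rcond=None)[0]
    print('floor plane',len(f),co.round(3),'z at origin',np.dot(co,[55,0,1]).round(1), f.min(0).round(1),f.max(0).round(1))
E
```

```text
clock: 5.95
eef_pos: [496.7, -299.1, 116.3]
tool_rot: [3.141, 0.0, 0.218]
force: [-0.6, -0.6, -0.3]
width: 17.6
gripper_force: 62.6
clock: 6.95
eef_pos: [496.3, -298.4, 225.5]
tool_rot: [-3.14, 0.001, 0.218]
force: [-0.4, 0.1, -1.6]
width: 17.3
gripper_force: 62.3
[ 496.30914356 -298.41701088  225.47958859] [-3.14027603e+00  1.10341195e-03  2.17844134e-01]
top 1163 [  7. -48.  80.] [106.  46. 121.] ((56.536582946777344, -0.9846572875976562), (93.24822998046875, 98.64405822753906), 89.5840072631836)
floor plane 858 [ 5.00000e-03 -1.00000e-03  1.14156e+02] z at origin 114.4 [  8.6 -47.  111.1] [105.9  45.1 117.6]
scene 1328 [ -2. -47.  71.] [108.  45. 118.] ((52.49153518676758, -1.085723876953125), (92.02518463134766, 109.93022918701172), 89.84901428222656)
floor plane 666 [ 4.70000e-02 -6.00000e-03  1.11802e+02] z at origin 114.4 [ -2.2 -46.7 108.3] [105.6  45.  116.8]
```

```bash
python3 - <<'E'
from h import *
s=ctrl.read_state();pi=np.pi
plan(s['eef_pos'],s['tool_rot'],([462.3,-60.3,226],[pi,0,.222]),([462.3,-60.3,133],[pi,0,.222]))
E
```

```text
[18.3, -240.0, -0.3] [-0.001, 0.001, -0.004]
[18.4, -239.9, 92.7] [-0.001, 0.001, -0.004]
```

```bash
python3 -m creep '[{"jaw":-1,"xyz":[3,-30,0],"angular":[0,0,0]},{"jaw":-1,"xyz":[6,-75,0],"angular":[0,0,0]},{"jaw":-1,"xyz":[10,-125,0],"angular":[0,0,0]},{"jaw":-1,"xyz":[14,-175,0],"angular":[0,0,0]},{"jaw":-1,"xyz":[18,-220,0],"angular":[0,0,-0.004]},{"jaw":-1,"xyz":[18,-240,0],"angular":[0,0,-0.004]},{"jaw":-1,"xyz":[18,-240,0],"angular":[0,0,-0.004]},{"jaw":-1,"xyz":[18,-240,0],"angular":[0,0,-0.004]}]'
python3 - <<'E'
from h import *
s=ctrl.read_state();pi=np.pi;print(s['tool_rot'])
plan(s['eef_pos'],s['tool_rot'],([462.3,-60.3,133],[pi,0,.222]))
ims=[]
for c in ['top','scene']:
    im,d=viewer.get_image(c);P=cloud(c,d);ims.append(im)
    q=(P-[566.5,-35.8,0])@Ro.from_euler('z',.222).as_matrix()
    def ext(m):
        k=q[m];return len(k),np.percentile(k,1,axis=0).round(1),np.percentile(k,99,axis=0).round(1)
    z=q[...,2]
    print(c,'rim',ext((abs(z-56)<6)&(abs(q[...,0])<160)&(abs(q[...,1])<85)),'scoop',ext((z>105)&(z<150)&(q[...,0]<20)&(q[...,0]>-95)&(abs(q[...,1])<70)))
save('v2.png',np.hstack([cv2.resize(ims[0][120:300,240:420],(400,400)),cv2.resize(ims[1][150:350,200:400],(400,400))]))
E
```

```text
clock: 8.05
eef_pos: [462.7, -61.9, 226.3]
tool_rot: [3.14, -0.0, 0.221]
force: [0.6, -0.5, -2.7]
width: 17.3
gripper_force: 62.2
[ 3.14037246e+00 -2.27614683e-04  2.20736245e-01]
[-0.1, -1.8, 93.3] [0.001, -0.0, -0.001]
top rim (1077, array([-111.3,  -68.7,   50.3]), array([138.2,  69.5,  60.2])) scoop (604, array([-86.8, -43.2, 107. ]), array([ -2. ,  43.6, 139.7]))
scene rim (2326, array([-139.7,  -69.5,   50.3]), array([140. ,  68.1,  59.7])) scoop (1255, array([-91.7, -48.7, 110.2]), array([-1.000e-01,  4.040e+01,  1.413e+02]))
```

View pics/v2.png

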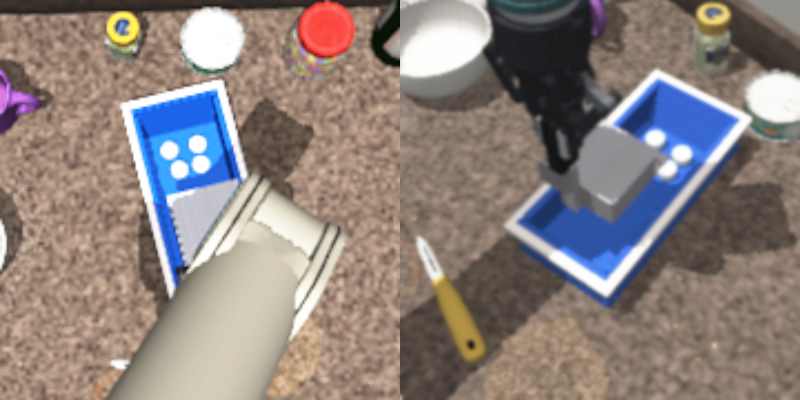

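The scoop is over the empty near half, lip at top-crop (205,185), ice ahead at (170–200,145–170). Lowering.

```bash
python3 -m creep '[{"jaw":-1,"xyz":[0,-1.7,20],"angular":[0,0,0]},{"jaw":-1,"xyz":[0,-1.7,45],"angular":[0,0,0]},{"jaw":-1,"xyz":[0,-1.7,65],"angular":[0,0,0]},{"jaw":-1,"xyz":[0,-1.7,80],"angular":[0,0,0]},{"jaw":-1,"xyz":[0,-1.7,90],"angular":[0,0,0]},{"jaw":-1,"xyz":[0,-1.7,94],"angular":[0,0,0]},{"jaw":-1,"xyz":[0,-1.7,94],"angular":[0,0,0]},{"jaw":-1,"xyz":[0,-1.7,94],"angular":[0,0,0]}]'
python3 -m creep '[{"jaw":-1,"xyz":[0,0,1],"angular":[0,0,0]},{"jaw":-1,"xyz":[0,0,2],"angular":[0,0,0]},{"jaw":-1,"xyz":[0,0,3],"angular":[0,0,0]},{"jaw":-1,"xyz":[0,0,4],"angular":[0,0,0]},{"jaw":-1,"xyz":[0,0,4],"angular":[0,0,0]}]'
```

```text
clock: 9.15
eef_pos: [462.5, -59.2, 132.7]
tool_rot: [3.141, -0.001, 0.222]
force: [-0.3, 0.5, -2.3]
width: 17.2
gripper_force: 62.2
clock: 9.78
eef_pos: [462.0, -59.1, 128.2]
tool_rot: [-3.142, 0.0, 0.222]
force: [-0.6, 0.1, -2.6]
width: 17.5
gripper_force: 62.2
```

```bash
python3 -m creep '[{"jaw":-1,"xyz":[0,0,1],"angular":[0,0,0]},{"jaw":-1,"xyz":[0,0,1],"angular":[0,0,0]},{"jaw":-1,"xyz":[0,0,1],"angular":[0,0,0]}]'
python3 -m creep '[{"jaw":-1,"xyz":[0,0,1],"angular":[0,0,0]},{"jaw":-1,"xyz":[0,0,1],"angular":[0,0,0]},{"jaw":-1,"xyz":[0,0,1],"angular":[0,0,0]}]'
python3 -m creep '[{"jaw":-1,"xyz":[0,0,1],"angular":[0,0,0]},{"jaw":-1,"xyz":[0,0,1],"angular":[0,0,0]},{"jaw":-1,"xyz":[0,0,1],"angular":[0,0,0]}]'
```

```text
clock: 10.15
eef_pos: [462.1, -59.1, 127.3]
tool_rot: [3.142, 0.0, 0.222]
force: [-0.0, -0.8, -2.1]
width: 17.4
gripper_force: 62.2
clock: 10.52
eef_pos: [462.1, -59.1, 126.3]
tool_rot: [3.142, -0.0, 0.222]
force: [0.4, -0.5, -2.4]
width: 17.4
gripper_force: 62.3
clock: 10.9
eef_pos: [462.2, -59.3, 126.1]
tool_rot: [-3.141, -0.001, 0.221]
force: [-2.4, -0.8, 8.8]
width: 17.3
gripper_force: 63.9
```

```bash
python3 -m creep '[{"jaw":-1,"xyz":[4,0,-0.4],"angular":[0,0,0]},{"jaw":-1,"xyz":[9,0,-0.4],"angular":[0,0,0]},{"jaw":-1,"xyz":[14,0,-0.4],"angular":[0,0,0]},{"jaw":-1,"xyz":[19,0,-0.4],"angular":[0,0,0]},{"jaw":-1,"xyz":[24,0,-0.4],"angular":[0,0,0]},{"jaw":-1,"xyz":[29,0,-0.4],"angular":[0,0,0]},{"jaw":-1,"xyz":[34,0,-0.4],"angular":[0,0,0]},{"jaw":-1,"xyz":[39,0,-0.4],"angular":[0,0,0]},{"jaw":-1,"xyz":[44,0,-0.4],"angular":[0,0,0]},{"jaw":-1,"xyz":[49,0,-0.4],"angular":[0,0,0]},{"jaw":-1,"xyz":[54,0,-0.4],"angular":[0,0,0]},{"jaw":-1,"xyz":[54,0,-0.4],"angular":[0,0,0]}]'
python3 - <<'E'
from h import *
ims=[viewer.get_image(c)[0] for c in ['top','scene']]
save('v3.png',np.hstack([cv2.resize(ims[0][120:300,240:420],(400,400)),cv2.resize(ims[1][150:350,200:400],(400,400))]))
E
```

```text
clock: 12.4
eef_pos: [514.5, -47.8, 126.2]
tool_rot: [3.141, 0.0, 0.221]
force: [-2.6, -0.9, 5.4]
width: 17.2
gripper_force: 63.6
```

View pics/v3.png

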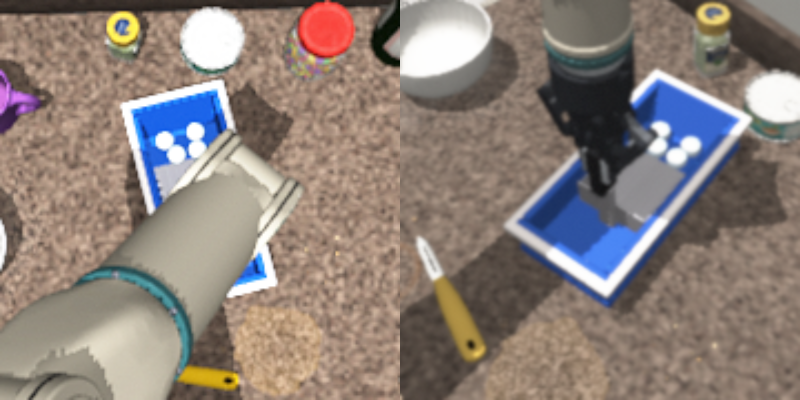

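The ice is being pushed forward together (scene crop (660–690,130–157)). Continuing to the ramp.

```bash
python3 -m creep '[{"jaw":-1,"xyz":[4,0,0],"angular":[0,0,0]},{"jaw":-1,"xyz":[8,0,0],"angular":[0,0,0]},{"jaw":-1,"xyz":[12,0,0],"angular":[0,0,0]},{"jaw":-1,"xyz":[16,0,0],"angular":[0,0,0]},{"jaw":-1,"xyz":[20,0,0],"angular":[0,0,0]},{"jaw":-1,"xyz":[24,0,0],"angular":[0,0,0]},{"jaw":-1,"xyz":[28,0,0],"angular":[0,0,0]},{"jaw":-1,"xyz":[32,0,0],"angular":[0,0,0]},{"jaw":-1,"xyz":[36,0,0],"angular":[0,0,0]},{"jaw":-1,"xyz":[36,0,0],"angular":[0,0,0]}]'
python3 - <<'E'
from h import *
ims=[viewer.get_image(c)[0] for c in ['top','scene']]
save('v4.png',np.hstack([cv2.resize(ims[0][120:300,240:420],(400,400)),cv2.resize(ims[1][150:350,200:400],(400,400))]))
E
```

```text
clock: 13.75
eef_pos: [549.4, -40.1, 126.3]
tool_rot: [3.141, 0.001, 0.221]
force: [-2.6, -1.6, 6.1]
width: 17.4
gripper_force: 63.5
```

View pics/v4.png

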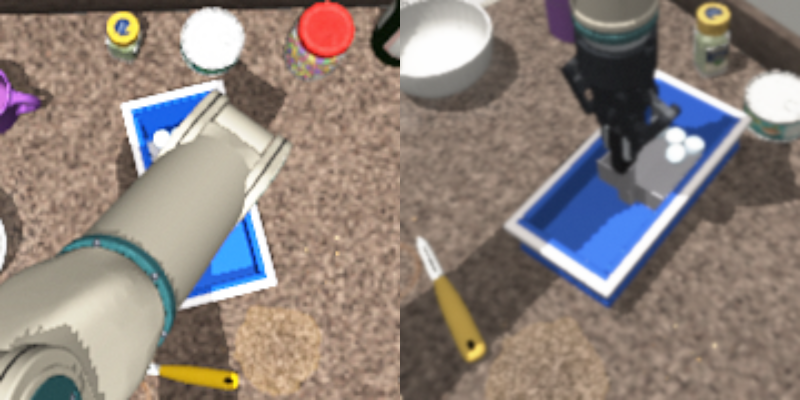

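Three visible pieces now ride on the pan/lip (scene crop (675,145)). Last millimetres with force watch.

```bash
python3 -m creep '[{"jaw":-1,"xyz":[1,0,0],"angular":[0,0,0]},{"jaw":-1,"xyz":[2,0,0],"angular":[0,0,0]},{"jaw":-1,"xyz":[3,0,0],"angular":[0,0,0]},{"jaw":-1,"xyz":[3,0,0],"angular":[0,0,0]}]'
python3 -m creep '[{"jaw":-1,"xyz":[1,0,0],"angular":[0,0,0]},{"jaw":-1,"xyz":[2,0,0],"angular":[0,0,0]},{"jaw":-1,"xyz":[2,0,0],"angular":[0,0,0]}]'
python3 - <<'E'
from h import *
ims=[]
for c in ['top','scene']:
    im,d=viewer.get_image(c);P=cloud(c,d);ims.append(im)
    q=(P-[566.5,-35.8,0])@Ro.from_euler('z',.222).as_matrix()
    for r in silhouettes(c,'ice_1'):
        m=r['pixels']&(d>0)
        if m.sum()>10: print(c,round(r['score'],2),m.sum(),np.median(q[m],0).round(),q[m][:,2].max().round())
save('v5.png',cv2.resize(ims[1][190:270,290:400],(660,480),interpolation=cv2.INTER_CUBIC))
E
```

```text
clock: 14.35
eef_pos: [551.8, -39.6, 126.2]
tool_rot: [3.142, 0.002, 0.221]
force: [-4.7, -2.0, 7.9]
width: 16.9
gripper_force: 63.7
clock: 14.72
eef_pos: [553.7, -39.2, 126.2]
tool_rot: [3.142, 0.002, 0.221]
force: [-4.3, -2.3, 7.7]
width: 17.4
gripper_force: 63.7
scene 0.53 93 [ 85. -25.  27.] 32.0
scene 0.47 82 [ 62. -16.  30.] 37.0
scene 0.42 57 [84.  0. 29.] 33.0
```

View pics/v5.png

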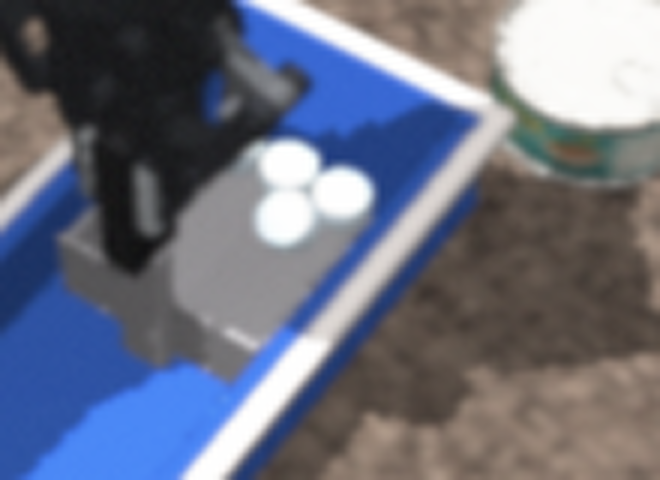

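Three pieces show on the scoop (crop (288,165), (342,192), (285,217)), the fourth hidden. Tilt nose up about the pan's rear so the ice slides back.

```bash
python3 -m creep '[{"jaw":-1,"xyz":[-3.5,0,-1],"angular":[0,0.03,0]},{"jaw":-1,"xyz":[-7,0,-2],"angular":[0,0.06,0]},{"jaw":-1,"xyz":[-11.6,0,-3],"angular":[0,0.1,0]},{"jaw":-1,"xyz":[-17.4,0,-3.5],"angular":[0,0.15,0]},{"jaw":-1,"xyz":[-23.1,0,-3.5],"angular":[0,0.2,0]},{"jaw":-1,"xyz":[-28.8,0,-3],"angular":[0,0.25,0]},{"jaw":-1,"xyz":[-34.4,0,-2],"angular":[0,0.3,0]},{"jaw":-1,"xyz":[-34.4,0,-2],"angular":[0,0.3,0]},{"jaw":-1,"xyz":[-34.4,0,-2],"angular":[0,0.3,0]},{"jaw":-1,"xyz":[-34.4,0,-2],"angular":[0,0.3,0]},{"jaw":-1,"xyz":[-34.4,0,-2],"angular":[0,0.3,0]},{"jaw":-1,"xyz":[-34.4,0,-2],"angular":[0,0.3,0]}]'
python3 - <<'E'
from h import *
s=ctrl.read_state()
R=Ro.from_euler('xyz',s['tool_rot'])
print('z-up in tool',R.inv().apply([0,0,1]).round(3))
im,d=viewer.get_image('scene')
P=cloud('scene',d); q=R.inv().apply((P-s['eef_pos']).reshape(-1,3)).reshape(400,640,3)
for r in silhouettes('scene','ice_1'):
    m=r['pixels']&(d>0)
    if m.sum()>10: print(round(r['score'],2),m.sum(),(np.median(q[m],0)-[55,0,116]).round())
save('v6.png',cv2.resize(im[170:270,270:400],(650,500),interpolation=cv2.INTER_CUBIC))
E
```

```text
clock: 16.42
eef_pos: [526.8, -47.2, 136.7]
tool_rot: [-3.136, -0.284, 0.222]
force: [-0.0, -0.0, -2.3]
width: 17.2
gripper_force: 62.2
z-up in tool [ 0.28  -0.006 -0.96 ]
0.65 88 [ 26. -24. -18.]
0.59 92 [ 23.   2. -18.]
0.58 78 [ 25.  27. -18.]
0.56 100 [  3.  17. -19.]
```

View pics/v6.png

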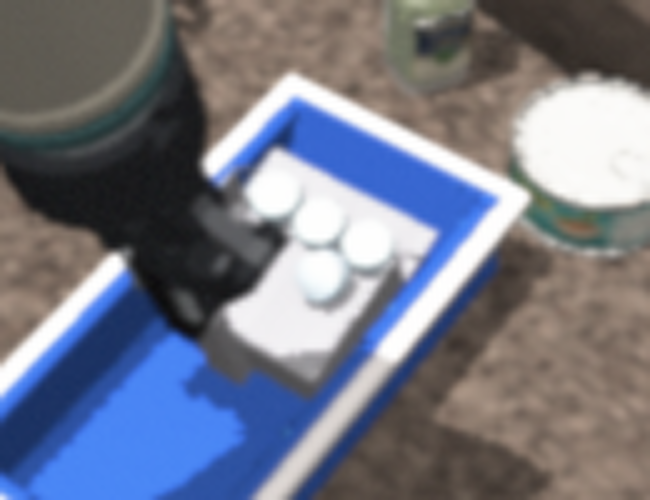

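All four pieces lie in the scoop, between (275,195) and (365,245). Lifting with the backward tilt kept.

```bash
python3 -m creep '[{"jaw":-1,"xyz":[3,0,-10],"angular":[0,0,0]},{"jaw":-1,"xyz":[7,0,-24],"angular":[0,0,0]},{"jaw":-1,"xyz":[12,0,-41],"angular":[0,0,0]},{"jaw":-1,"xyz":[17,0,-58],"angular":[0,0,0]},{"jaw":-1,"xyz":[22,0,-75],"angular":[0,0,0]},{"jaw":-1,"xyz":[27,0,-92],"angular":[0,0,0]},{"jaw":-1,"xyz":[31,0,-106],"angular":[0,0,0]},{"jaw":-1,"xyz":[33,0,-112],"angular":[0,0,0]},{"jaw":-1,"xyz":[33,0,-112],"angular":[0,0,0]},{"jaw":-1,"xyz":[33,0,-112],"angular":[0,0,0]}]'
cat > chk.py <<'E'
from h import *
s=ctrl.read_state()
R=Ro.from_euler('xyz',s['tool_rot'])
print('eef',s['eef_pos'].round(1),s['tool_rot'].round(3),'q',s['qpos'].round(2),'up in tool',R.inv().apply([0,0,1]).round(3),'scoop org',(R.apply([55,0,116])+s['eef_pos']).round(1))
for c in ['scene','top']:
    im,d=viewer.get_image(c)
    P=cloud(c,d); q=R.inv().apply((P-s['eef_pos']).reshape(-1,3)).reshape(400,640,3)
    for r in silhouettes(c,'ice_1'):
        m=r['pixels']&(d>0)
        if m.sum()>10: print(c,round(r['score'],2),m.sum(),(np.median(q[m],0)-[55,0,116]).round())
E
python3 chk.py
```

```text
clock: 17.77
eef_pos: [526.7, -47.8, 253.0]
tool_rot: [-3.135, -0.283, 0.222]
force: [0.3, 0.2, -3.0]
width: 17.0
gripper_force: 62.3
eef [526.7 -47.8 253. ] [-3.135 -0.283  0.222] q [-0.36  0.41  0.63  2.09 -0.72  0.56 -0.56] up in tool [ 0.279 -0.006 -0.96 ] scoop org [609.6 -28.4 157. ]
scene 0.47 107 [ 15.   2. -18.]
scene 0.37 22 [ 16. -18. -15.]
top 0.61 54 [ -7.  16. -21.]
top 0.58 45 [ 20.  25. -18.]
top 0.48 78 [ 15.  -1. -17.]
top 0.39 59 [ 18. -28. -18.]
```

```bash
python3 - <<'E'
from h import *
s=ctrl.read_state();pi=np.pi
T=[]
for org,t in [((600,-28,180),-.17),((595,-28,190),-.05),((503,287,190),-.05)]:
    r=[pi,t,.222]; T.append((np.array(org)-Ro.from_euler('xyz',r).apply([55,0,116]),r))
plan(s['eef_pos'],s['tool_rot'],*T)
plan(*T[1],T[2])
E
```

```text
[10.7, -3.7, -30.0] [-0.006, -0.114, -0.0]
[23.7, -4.9, -45.1] [-0.006, -0.234, 0.0]
[4.0, -332.5, -48.8] [-0.006, -0.234, 0.0]
[-20.4, -327.5, -1.0] [0.0, 0.0, 0.0]
```

```bash
python3 -m creep '[{"jaw":-1,"xyz":[3,-1,-8],"angular":[0,-0.03,0]},{"jaw":-1,"xyz":[5,-2,-15],"angular":[0,-0.06,0]},{"jaw":-1,"xyz":[8,-3,-23],"angular":[0,-0.09,0]},{"jaw":-1,"xyz":[11,-4,-30],"angular":[-0.003,-0.115,0]},{"jaw":-1,"xyz":[14,-4,-34],"angular":[-0.006,-0.145,0]},{"jaw":-1,"xyz":[17,-5,-38],"angular":[-0.006,-0.175,0]},{"jaw":-1,"xyz":[20,-5,-41],"angular":[-0.006,-0.205,0]},{"jaw":-1,"xyz":[24,-5,-45],"angular":[-0.006,-0.234,0]},{"jaw":-1,"xyz":[24,-5,-45],"angular":[-0.006,-0.234,0]},{"jaw":-1,"xyz":[24,-5,-45],"angular":[-0.006,-0.234,0]}]'
python3 chk.py; python3 - <<'E'
from h import *
s=ctrl.read_state();r=[np.pi,-.05,.222]
plan(s['eef_pos'],s['tool_rot'],(np.array([503,287,190])-Ro.from_euler('xyz',r).apply([55,0,116]),r))
E
```

```text
clock: 19.23
eef_pos: [535.8, -41.2, 303.1]
tool_rot: [-3.141, -0.05, 0.222]
force: [0.5, -0.1, -1.8]
width: 17.3
gripper_force: 62.2
eef [535.8 -41.2 303.1] [-3.141 -0.05   0.222] q [-0.5   0.49  0.81  1.82 -0.45  0.97 -0.86] up in tool [ 0.05  -0.    -0.999] scoop org [595.  -27.8 190. ]
scene 0.72 508 [ 119. -234.  144.]
scene 0.53 111 [ 10.  28. -18.]
scene 0.46 119 [-12.  19. -19.]
top 0.55 50 [ 10. -27. -18.]
[-20.5, -327.4, -0.6] [-0.0, -0.0, 0.0]
```

```bash
python3 -m creep '[{"jaw":-1,"xyz":[0,-5,0],"angular":[0,0,0]},{"jaw":-1,"xyz":[-1,-16,0],"angular":[0,0,0]},{"jaw":-1,"xyz":[-2,-33,0],"angular":[0,0,0]},{"jaw":-1,"xyz":[-3,-55,0],"angular":[0,0,0]},{"jaw":-1,"xyz":[-5,-80,0],"angular":[0,0,0]},{"jaw":-1,"xyz":[-7,-107,0],"angular":[0,0,0]},{"jaw":-1,"xyz":[-8,-134,0],"angular":[0,0,0]},{"jaw":-1,"xyz":[-10,-161,0],"angular":[0,0,0]},{"jaw":-1,"xyz":[-12,-188,0],"angular":[0,0,0]},{"jaw":-1,"xyz":[-13,-213,0],"angular":[0,0,0]},{"jaw":-1,"xyz":[-14,-236,0],"angular":[0,0,0]},{"jaw":-1,"xyz":[-16,-256,0],"angular":[0,0,0]}]'
python3 -m creep '[{"jaw":-1,"xyz":[-1,-18,0],"angular":[0,0,0]},{"jaw":-1,"xyz":[-2,-34,0],"angular":[0,0,0]},{"jaw":-1,"xyz":[-3,-48,0],"angular":[0,0,0]},{"jaw":-1,"xyz":[-4,-59,0],"angular":[0,0,0]},{"jaw":-1,"xyz":[-4,-67,0],"angular":[0,0,0]},{"jaw":-1,"xyz":[-4,-71,0],"angular":[0,0,0]},{"jaw":-1,"xyz":[-4,-71,0],"angular":[0,0,0]},{"jaw":-1,"xyz":[-4,-71,0],"angular":[0,0,0]},{"jaw":-1,"xyz":[-4,-71,0],"angular":[0,0,0]},{"jaw":-1,"xyz":[-4,-71,0],"angular":[0,0,0]}]'
python3 chk.py; python3 - <<'E'
from h import *
ims=[viewer.get_image(c)[0] for c in ['top','scene']]
save('v7.png',np.hstack([cv2.resize(ims[0][130:310,130:310],(400,400)),cv2.resize(ims[1][60:260,120:320],(400,400))]))
E
```

```text
clock: 20.92
eef_pos: [463.2, 206.9, 302.6]
tool_rot: [-3.141, -0.05, 0.224]
force: [-0.0, 0.2, -2.9]
width: 17.4
gripper_force: 62.2
clock: 22.18
eef_pos: [444.7, 273.1, 302.5]
tool_rot: [3.141, -0.05, 0.222]
force: [0.0, -0.6, -2.5]
width: 17.5
gripper_force: 62.2
eef [444.7 273.1 302.5] [ 3.141 -0.05   0.222] q [-1.19  0.47  0.86  1.86 -0.43  0.95 -1.5 ] up in tool [ 0.05   0.    -0.999] scoop org [504.  286.5 189.5]
scene 0.52 35 [-12.  20. -19.]
scene 0.37 41 [  9. -20. -17.]
top 0.61 74 [ 12.  27. -17.]
top 0.59 58 [-10.  19. -18.]
top 0.49 75 [ 11. -25. -17.]
```

View pics/v7.png

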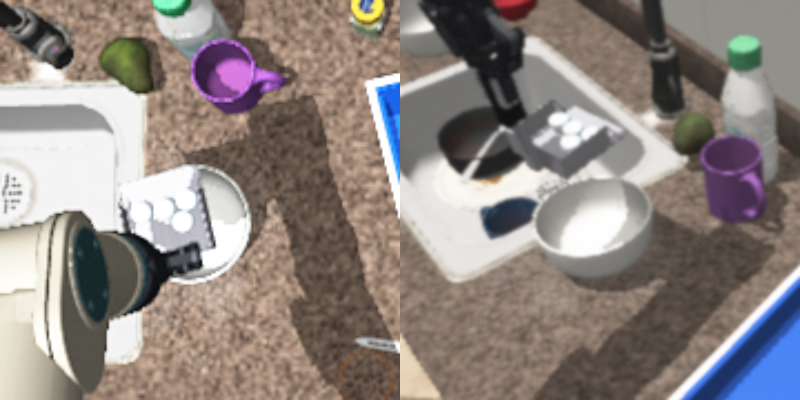

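All four pieces are in the scoop over the bowl (top crop (140–185,195–220); the offset in the image is parallax from the height), and the tilt is about 3°. Handing in.

```bash
python3 -c "
from cell import ctrl
print(ctrl.finish_job())"
```

```text
the job is handed in; nothing more can be done
None
```

I handed the job in at about 22 s, with all four ice pieces in the scoop. It is held steady over the middle of the bowl, underside about 190 mm up and tilted about 3°; no verdict came back.

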